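# Turn the sauce carousel to its gate and send out the empty ramekin

## Task

The empty ramekin is at the back of the sauce carousel, under the hood: turn the turntable by its pegs until the empty one's bay is squarely in line with the gate, and let it come to rest there. Then slide the ramekin, without lifting it, out under the gate's bar and along the landing until it is fully home against the stop, pressing gently. Leave the bay lined up with the gate, the two full ramekins upright in their bays, and everything around the carousel where it stands.

Things in the scene. Friction and masses are not known exactly. Their poses are not given: they have to be found in the camera images.
- gate: Gate and landing, fixed to the carousel's base. Origin on the turntable's axis at the height of the disc's top (30 mm above the worktop); z up, x straight out through the gate (to the robot's right and a little towards it), y across it. In this frame two cheeks 19 mm high, inner faces at y = -49 and +49 mm, guide from x = 163 to 253 mm.
- gate_bar (a point): Middle of the round bar (radius 5 mm) that spans the gate and landing: 210 mm from the axis, bar's underside 53 mm and top 63 mm above the disc. Its posts, radius 5 mm, stand 57 mm either side of the gate's centre line.
- stop (a point): Foot of the stop wall's inner face, on the gate's centre line, 246 mm from the axis; the wall is 23 mm high. The steel landing ledge runs from 138 mm from the axis to the stop, flush with the disc (1 mm lower).
- carousel: Fixed base of the carousel (lazy susan). Origin on the turntable's axis at worktop height; x points away from the robot, y to its left, about. A steel hood covers the rear: in this frame x = 52 to 160, y = -162 to 162 mm, 102 to 114 mm above the worktop. The front is open above; a low rail (top 45 mm above the worktop) rings the disc at radius 144 mm, open at the gate.
- turntable (a joint): Angle turned since the start by the turntable (disc of radius 135 mm), rad, growing anticlockwise from above. It turns freely both ways with only about 0.05 N m of bearing friction, and coasts a little when pushed fast; the ramekins merely stand on it and slip if it is jerked.
- gate_index (a point): Point on the turntable's top straight inside the gate, 78 mm from the axis: the point where the centre of a bay belongs when that bay is squarely in line with the gate. A small diamond mark on the ledge shows the gate's centre line.
- empty_ramekin: The empty white china ramekin, loose, 82 mm across the rim, 72 mm across the foot, 42 mm high, open and hollow inside (inner radius about 29 mm, floor 6 mm thick), 160 g nominal. Origin at the centre of its underside, z up. It stands in bay0, at first back under the hood.
- bay0 (a point): Centre of the bay in which the empty ramekin starts, on the turntable's top: a ring 88 mm wide drawn on the disc, 78 mm from the axis; the three bays are 120 degrees apart. Each holds one ramekin, standing within a few mm of the bay's centre, so the middle of the disc is clear to a radius of about 34 mm.
- bay1 (a point): Centre of the bay next to it, anticlockwise from above, on the turntable's top: a ring 88 mm wide drawn on the disc, 78 mm from the axis; the three bays are 120 degrees apart. Each holds one ramekin, standing within a few mm of the bay's centre, so the middle of the disc is clear to a radius of about 34 mm.
- bay2 (a point): Centre of the bay next to it, clockwise, on the turntable's top: a ring 88 mm wide drawn on the disc, 78 mm from the axis; the three bays are 120 degrees apart. Each holds one ramekin, standing within a few mm of the bay's centre, so the middle of the disc is clear to a radius of about 34 mm.
- peg0 (a point): Centre of the top of turning peg 0: an upright steel pin fixed to the turntable, 16 mm thick, 60 mm high above the disc (top 90 mm above the worktop), 115 mm from the axis, halfway between two bays; push it sideways to turn the table.
- peg1 (a point): Centre of the top of turning peg 1: an upright steel pin fixed to the turntable, 16 mm thick, 60 mm high above the disc (top 90 mm above the worktop), 115 mm from the axis, halfway between two bays; push it sideways to turn the table.
- peg2 (a point): Centre of the top of turning peg 2: an upright steel pin fixed to the turntable, 16 mm thick, 60 mm high above the disc (top 90 mm above the worktop), 115 mm from the axis, halfway between two bays; push it sideways to turn the table.
- full_ramekin_1: A ramekin of the same size as the empty one, filled with sauce or chopped herbs almost to the rim, loose in its bay. Origin at the centre of its underside, z up.
- full_ramekin_2: A ramekin of the same size as the empty one, filled with sauce or chopped herbs almost to the rim, loose in its bay. Origin at the centre of its underside, z up.
- squeeze_bottle_1: Squeeze bottle, 60 mm wide, 226 mm tall, standing to the right of the carousel; bystander. Origin at the centre of its underside.
- squeeze_bottle_2: Squeeze bottle, 60 mm wide, 226 mm tall, behind and to the right of the other; bystander. Origin at the centre of its underside.
- small_mill: Small mill, 44 mm wide, 90 mm tall, front left; bystander. Origin at the centre of its underside.
- pepper_mill: Wooden pepper mill, 58 mm wide, 170 mm tall, front right, by a fixed citrus press over 300 mm tall that stands to the right of the landing; go round or high over it. Bystander. Origin at the centre of its underside.

How it is judged:
On the way:
1. the empty ramekin, still on the turntable, has been brought in line with the gate and the table is at rest (horizontal distance between bay0 and gate_index below 0.007 m and x of empty_ramekin in the frame of gate between 0.055 and 0.11 m and y of empty_ramekin in the frame of gate between -0.02 and 0.02 m and velocity of joint turntable between -0.05 and 0.05 rad/s), for 0.3 s.
At the end, for the whole second after the job is handed in: The empty ramekin stands upright on the landing, between the cheeks, within about 5 mm of touching the stop, at rest; the turntable is at rest with the empty ramekin's bay centred within 12 mm of the gate index; both full ramekins stand upright on the turntable no farther than 95 mm from its axis (x of empty_ramekin in the frame of gate above 0.1995 m and y of empty_ramekin in the frame of gate between -0.014 and 0.014 m and z of empty_ramekin in the frame of gate between -0.006 and 0.006 m and angle between each of empty_ramekin, full_ramekin_1, full_ramekin_2's own z axis and vertical below 0.1 rad and linear speed of empty_ramekin below 0.02 m/s and horizontal distance between bay0 and gate_index below 0.012 m and velocity of joint turntable between -0.05 and 0.05 rad/s and distance between each of full_ramekin_1, full_ramekin_2 and gate below 0.095 m).
It fails at once if the empty ramekin is lifted more than 15 mm or tipped (z of empty_ramekin in the frame of gate above 0.015 m or angle between empty_ramekin's own z axis and vertical above 0.4 rad).
It fails at once if the empty ramekin is pressed with more than 30 N (contact force between any of the fingers, the arm and empty_ramekin above 30 N).
It fails at once if a full ramekin is tipped or pushed out of its bay (angle between any of full_ramekin_1, full_ramekin_2's own z axis and vertical above 0.25 rad or distance between any of full_ramekin_1, full_ramekin_2 and gate above 0.105 m).
It fails at once if a bottle or mill beside the carousel is moved more than 30 mm or knocked over (distance of any of squeeze_bottle_1, squeeze_bottle_2, small_mill, pepper_mill from where it was at the start of the episode above 0.03 m or angle between any of squeeze_bottle_1, squeeze_bottle_2, small_mill, pepper_mill's own z axis and vertical above 0.3 rad).
It also fails if it takes over 72 s, if anything falls off the work surface, if the arm or the gripper's body presses on something with over 40 N, if the wrist force passes 120 N, or if a joint passes its speed limit or range.

## Robot

A 6-joint arm with a two-finger parallel gripper is mounted at the origin on a cart in front of the work surface, level with it; the furniture and walls round the work are solid. World frame = base frame: x ahead of the robot, y to its left, z up, the work surface at z = 0. Lengths are in m, angles in rad, forces in N, time in s.
With the tool pointing down it reaches from about 0.35 to 0.975 m from the base axis. Payload 4.9 kg.
Tool frame: the origin (TCP) lies midway between the tips of the shut fingers; the grasp point (between the pads) lies 19 mm behind it; z points along the fingers, y is the line along which they close (so a half turn about z gives the same grasp; the last joint's range is limited). The gripper opens to 85 mm and grips with 20 to 120 N. Pads are 22 mm wide; open, the fingers measure 114 mm over their backs; the gripper's body (76 mm by 85 mm) begins 54 mm behind the grasp point. The pads swing forward as they close: fully open they stand 13 mm farther back than shut.
Start: joints at [1.08, 0.053, 1.613, -0, 1.476, -0.119], TCP at [0.227, 0.582, 0.231] pointing down, gripper open.
Joint ranges: [-3.01, 3.01], [-1.01, 2.22], [0.06, 2.58], [-1.02, 4.17], [0.09, 2.62], [-3.14, 3.14]. Speed limits (rad/s): [2.57, 2.57, 3.14, 3.14, 3.14, 3.14].

## Interface

Orientations are given as a rotation vector (axis times angle).
In Python, from station import ctrl gives the robot as it stands.
- The arm moves only by the shell command python3 -m handwheel 'ROWS' [FORCE]. ROWS is JSON, a list of rows, each an object with "gripper": the gripper command: -1 is fully open, 1 is shut, values between are in proportion; "offset": the shift along the tool's x, y, z in mm, a list of three; "rotation": the turn, a rotation vector about the tool's x, y, z in rad, a list of three. A call has exactly 8 rows; each row is the pose to reach, as a shift and turn from the pose commanded when the call began, along the tool's axes at that moment; what a row does not reach only later rows make up. A row lasts 1/8 s, in which the tool goes at most 62.5 mm and 10.7 degrees, less where a joint would pass 70% of its speed; a pose out of reach is approached as far as the arm can. A call with a gripper value outside its range is refused whole. The fingers move at their own pace and stop on an object; FORCE is the grip in N (left out, the last holds). Time passes only in rows, so rows that repeat a pose let the fingers close, or fill a call up. It gives the time, the measured TCP pose, the force, the opening and the grip force at its end, in the units of the state.
- ctrl.get_obs(): the state, without advancing time (a new reading comes with each control period).
- ctrl.get_image(name): name is "scene" or "top"; returns a dict with "image" (420x560x3 uint8, red, green, blue), "fovy" (degrees; the focal length in pixels is half the picture's height over the tangent of half this angle, whatever the lens; pixels are square), "cx", "cy" (the principal point, pixels), "k1" (the pictures are not rectified: a ray, as slopes to the right and down, at radius r is drawn at 1 + k1 r^2 times it, then the intrinsics apply), "xyz" and "attitude" of the camera in the world. Camera axes: x right, y up, looking along -z (the intrinsics and any distortion apply to the point x, -y, -z); pixel columns grow to the right and rows downward; lengths in m; the calibration is good to about 2 mm. A picture is of the moment at which its call begins. There is no depth.
- ctrl.finish_job(): hands the job in; it is judged then, once.
The state is a dict: "t": time; "q": joint angles; "dq": joint speeds; "effort": joint torques, N m; "tool_pos": TCP position; "tool_rot": TCP orientation; "contact_force": force on the tool from outside, world axes, zero at the start; "wrist_torque": the same for the moment, N m; "opening": finger opening in m; "grip_force": force on a finger pad.
Only numpy, scipy, OpenCV 4.12 (cv2) and the standard library are available. Lean on these libraries where they do the work, as an engineer would, in place of code of your own. Each camera call takes 0.05 s, during which the arm holds its last target. There are 200 camera calls.

## Working session

There is one attempt and no reset: what is moved stays moved. The work goes in short steps, Python scripts to look and compute and a shell command to move; the robot and the scene stay as the last step left them, time stands still between calls to the robot, and variables do not carry over. Pictures are saved under pics/ and viewed, at most 10 in all, crops included, and the job is handed in when it is done.

```bash
mkdir -p pics
cat > h.py <<'E'
import numpy as np, cv2
from scipy.spatial.transform import Rotation as R
from station import ctrl
def shot(name,fn):
    d=ctrl.get_image(name); cv2.imwrite('pics/'+fn,d['image'][:,:,::-1]); return d
def cam(d):
    a=np.array(d['attitude'],float)
    M=a if a.shape==(3,3) else (R.from_rotvec(a).as_matrix() if a.size==3 else None)
    f=d['image'].shape[0]/2/np.tan(np.radians(d['fovy'])/2)
    return M,f
def px2w(d,u,v,z):
    M,f=cam(d); x,y=(u-d['cx'])/f,(v-d['cy'])/f
    s=np.array([x,y])
    p=s.copy()
    for _ in range(30): p=s/(1+d['k1']*(p@p))
    r=M@np.array([p[0],-p[1],-1]); c=np.array(d['xyz'])
    return c+r*(z-c[2])/r[2]
def w2px(d,P):
    M,f=cam(d); c=M.T@(np.array(P)-np.array(d['xyz'])); p=np.array([c[0],-c[1]])/-c[2]
    p=p*(1+d['k1']*(p@p)); return p*f+np.array([d['cx'],d['cy']])
E
python3 - <<'E'
from h import *
import pickle
for n in('top','scene'):
    d=shot(n,n+'0.png'); pickle.dump(d,open(n+'0.pkl','wb')); print({k:v for k,v in d.items() if k!='image'})
o=ctrl.get_obs(); print(o)
E
```

```text
{'fovy': 57.23133845212865, 'cx': 281.5088626848019, 'cy': 207.20416116196157, 'k1': -0.043052430744963434, 'xyz': array([0.33507832, 0.08472822, 1.15144456]), 'attitude': array([ 0.12763146, -0.11995336, -1.57719069])}
{'fovy': 44.26433681087534, 'cx': 280.9834313172122, 'cy': 211.7940643720507, 'k1': 0.03746674727264701, 'xyz': array([-0.31835009, -0.55504507,  1.24772535]), 'attitude': array([ 0.69021941, -0.34011834, -0.84789742])}
{'t': 0.1, 'q': array([ 1.07999677e+00,  5.32943287e-02,  1.61421745e+00,  3.15662987e-05,
        1.47597404e+00, -1.19001106e-01]), 'dq': array([-0.00012743, -0.00207073, -0.00409623,  0.00037673,  0.00012478,
       -0.00065821]), 'effort': array([ 3.65999322e-04, -3.94904709e+01, -3.71364105e+01, -7.31076648e-05,
        3.92188944e-03,  7.08122457e-06]), 'tool_pos': array([0.2267733 , 0.58178392, 0.23014749]), 'tool_rot': array([-5.80555481e-01, -3.08687430e+00,  2.82126463e-03]), 'contact_force': array([ 0.52807453, -0.47079237,  0.63734584]), 'wrist_torque': array([-0.02823409, -0.04165935,  0.01735146]), 'grip_force': 0.0, 'opening': 0.08567670998651591}
```

View pics/top0.png

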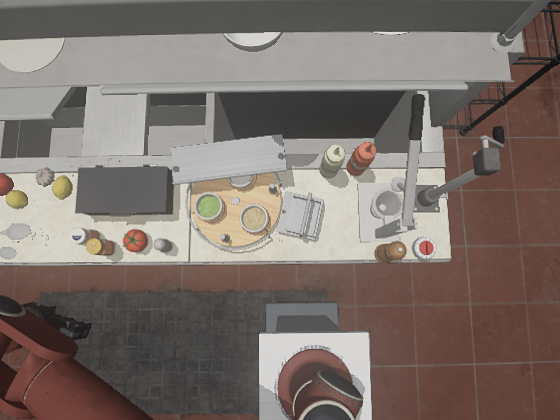

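View pics/scene0.png

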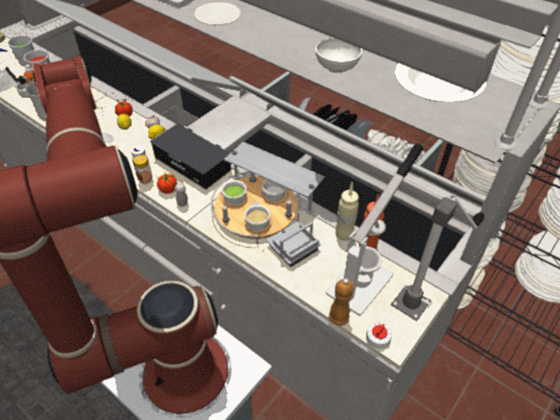

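The top view shows the carousel around (236,210), with the gate and landing to its right at about (300,215). The empty ramekin is half under the hood at (243,181), the pegs are at (225,238) and (272,189), and the full ramekins are at (209,206) and (255,218). I'll enlarge both views.

Run:
```python
from h import *
import pickle
d=pickle.load(open('top0.pkl','rb'));s=pickle.load(open('scene0.pkl','rb'))
a=cv2.resize(d['image'][125:265,165:345],None,fx=4.4,fy=4.28,interpolation=cv2.INTER_CUBIC)
cv2.imwrite('pics/topc.png',a[:,:,::-1])
b=cv2.resize(s['image'][140:270,195:335],None,fx=4.6,fy=4.6,interpolation=cv2.INTER_CUBIC)
cv2.imwrite('pics/scc.png',b[:,:,::-1])
```

```text
(no output)
```

View pics/topc.png

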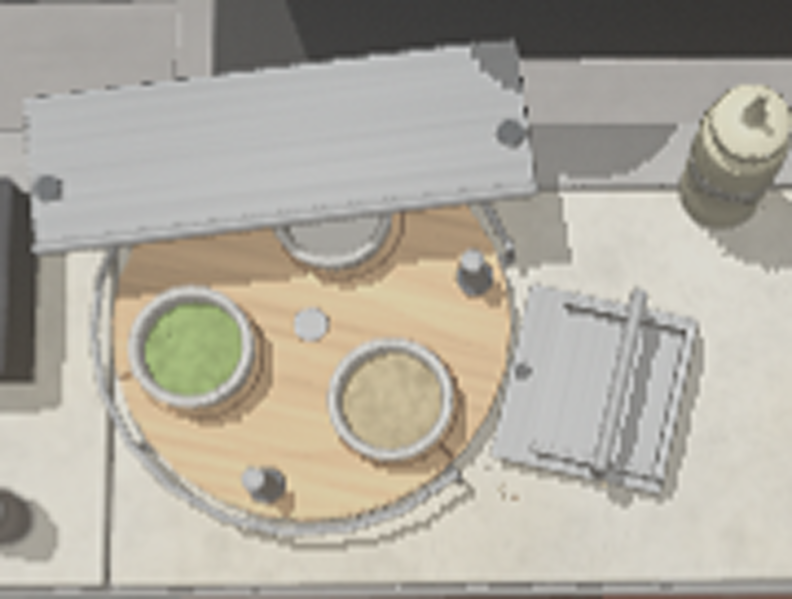

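View pics/scc.png

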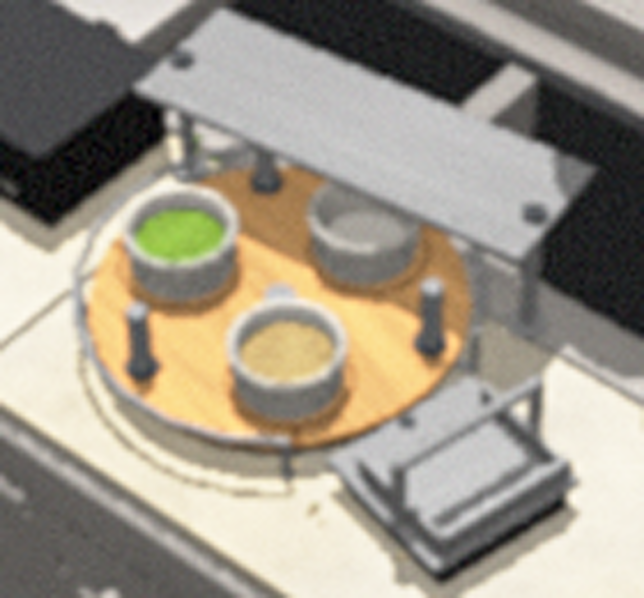

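```bash
cat > geo.py <<'E'
from h import *
import pickle
d=pickle.load(open('top0.pkl','rb'));s=pickle.load(open('scene0.pkl','rb'))
T=lambda x,y,z:px2w(d,165+(x+.5)/4.4-.5,125+(y+.5)/4.28-.5,z)
S=lambda x,y,z:px2w(s,195+(x+.5)/4.6-.5,140+(y+.5)/4.6-.5,z)
E
python3 - <<'E'
from geo import *
np.set_printoptions(precision=4,suppress=True)
for n,t,sc,z in [('hub',(312,324),(278,293),.033),('pegR',(473,259),(432,285),.09),('pegF',(257,478),(136,310),.09),('green',(192,347),(181,235),.072),('brown',(393,400),(288,352),.072),
 ('diam',(523,371),(407,421),.029),('barA',(638,293),(540,382),.092),('barB',(604,470),(400,470),.092),('bottle',(755,100),None,.22)]:
    print(n,T(*t,z)[:2],S(*sc,z)[:2] if sc else '')
hub=(T(312,324,.033)+S(278,293,.033))/2
for n,t,sc,z in [('pegR',(473,259),(432,285),.09),('pegF',(257,478),(136,310),.09),('green',(192,347),(181,235),.072),('brown',(393,400),(288,352),.072),('diam',(523,371),(407,421),.029)]:
    for P in (T(*t,z),S(*sc,z)):
        v=(P-hub)[:2]; print(n,np.hypot(*v),np.degrees(np.arctan2(v[1],v[0])))
g=T(638,293,.092)-T(604,470,.092); print('bar normal',np.degrees(np.arctan2(g[1],g[0])),np.hypot(*g[:2]))
E
```

```text
hub [0.5347 0.225 ] [0.5378 0.2277]
pegR [0.5669 0.115 ] [0.5691 0.1153]
pegF [0.4238 0.2516] [0.4258 0.2541]
green [0.513  0.2978] [0.5099 0.2916]
brown [0.4761 0.1675] [0.4733 0.1619]
diam [0.501  0.0837] [0.5052 0.085 ]
barA [0.5426 0.01  ] [0.5433 0.0058]
barB [0.4267 0.0337] [0.4282 0.0301]
bottle [ 0.6323 -0.0504] 
pegR 0.11550621705541655 -74.6223156741398
pegR 0.11579317959403693 -73.51424153859679
pegF 0.1151958544323742 167.35350741471333
pegF 0.11387924924096321 165.89135604685978
green 0.07516029726803733 108.01577355555426
green 0.07034426323761331 111.97471666187
brown 0.08413592647661884 -135.5899343969063
brown 0.09012226458057379 -134.31612486171971
diam 0.14697217553296008 -103.87129366418667
diam 0.14470940475610292 -102.3779618035277
bar normal -11.571164003880648 0.11823557371904775
```

```bash
cat > c.py <<'E'
from h import *
import sys
A=np.array([.5362,.226])
np.set_printoptions(precision=4,suppress=True)
def go(x,y,z,yawdeg,rot=None,pos=None):
    "offset mm + rotvec from present pose to tool-down with tool y at yawdeg (mod 180 nearest)"
    o=ctrl.get_obs(); R0=R.from_rotvec(o['tool_rot']); p0=o['tool_pos']
    yv=R0.as_matrix()[:,1]; y0=np.degrees(np.arctan2(yv[1],yv[0]))
    yaw=yawdeg+180*round((y0-yawdeg)/180); a=np.radians(yaw)
    Y=np.array([np.cos(a),np.sin(a),0]);Z=np.array([0,0,-1.]);M=np.c_[np.cross(Y,Z),Y,Z]
    print('yaw0 %.1f p0'%y0,p0,'F',o['contact_force'],'t',o['t'],'open',o['opening'])
    print('off',R0.inv().apply(np.array([x,y,z])-p0)*1e3,'rot',(R0.inv()*R.from_matrix(M)).as_rotvec())
E
python3 -c "
from c import *
go(.568,.1152,.17,106.3)"
```

```text
yaw0 68.7 p0 [0.2268 0.5818 0.2301] F [ 0.5281 -0.4708  0.6373] t 0.1 open 0.08567670998651591
off [-487.435  -310.6253   60.6056] rot [-0.0017 -0.0009 -0.6563]
```

```bash
python3 -m handwheel '[{"gripper":0.05,"offset":[-60,-38,0],"rotation":[0,0,-0.1]},{"gripper":0.05,"offset":[-110,-70,0],"rotation":[0,0,-0.2]},{"gripper":0.05,"offset":[-160,-102,0],"rotation":[0,0,-0.3]},{"gripper":0.05,"offset":[-210,-134,0],"rotation":[0,0,-0.4]},{"gripper":0.05,"offset":[-260,-166,0],"rotation":[0,0,-0.5]},{"gripper":0.05,"offset":[-310,-198,0],"rotation":[0,0,-0.6]},{"gripper":0.05,"offset":[-350,-224,0],"rotation":[0,0,-0.656]},{"gripper":0.05,"offset":[-380,-242,0],"rotation":[0,0,-0.656]}]' 20
python3 -c "
from c import *
go(.568,.1152,.13,106.3)"
```

```text
t: 1.1
tool_pos: [0.4938, 0.2168, 0.2308]
tool_rot: [0.443, -3.11, 0.0]
contact_force: [-0.1, 0.5, -0.3]
opening: 0.0403
grip_force: 0.0
yaw0 106.2 p0 [0.4938 0.2168 0.2308] F [-0.0519  0.5093 -0.3414] t 1.1 open 0.040305521718263196
off [ -42.9361 -118.2143  100.7742] rot [-0.0001 -0.0008 -0.0017]
```

```bash
python3 -m handwheel '[{"gripper":0.05,"offset":[-15,-40,0],"rotation":[0,0,0]},{"gripper":0.05,"offset":[-30,-80,10],"rotation":[0,0,0]},{"gripper":0.05,"offset":[-40,-110,30],"rotation":[0,0,0]},{"gripper":0.05,"offset":[-43,-118,60],"rotation":[0,0,0]},{"gripper":0.05,"offset":[-43,-118,80],"rotation":[0,0,0]},{"gripper":0.05,"offset":[-43,-118,92],"rotation":[0,0,0]},{"gripper":0.05,"offset":[-43,-118,92],"rotation":[0,0,0]},{"gripper":0.05,"offset":[-43,-118,92],"rotation":[0,0,0]}]' 20
python3 - <<'E'
from c import *
go(.568,.1152,.062,106.3)
a=shot('top','a.png');b=shot('scene','b.png')
x=cv2.resize(a['image'][150:260,200:300],None,fx=4,fy=4,interpolation=2);y=cv2.resize(b['image'][140:250,225:325],None,fx=4,fy=4,interpolation=2)
cv2.imwrite('pics/ab1.png',np.hstack([x,y])[:,:,::-1])
E
```

```text
t: 2.1
tool_pos: [0.5681, 0.1181, 0.1405]
tool_rot: [-0.446, 3.108, -0.0]
contact_force: [0.3, 0.4, 0.1]
opening: 0.0406
grip_force: 0.0
yaw0 106.3 p0 [0.5681 0.1181 0.1405] F [0.3399 0.4491 0.0517] t 2.1 open 0.04061978470233407
off [ 1.0251 -2.7253 78.5263] rot [-0.0004  0.0019  0.0005]
```

View pics/ab1.png

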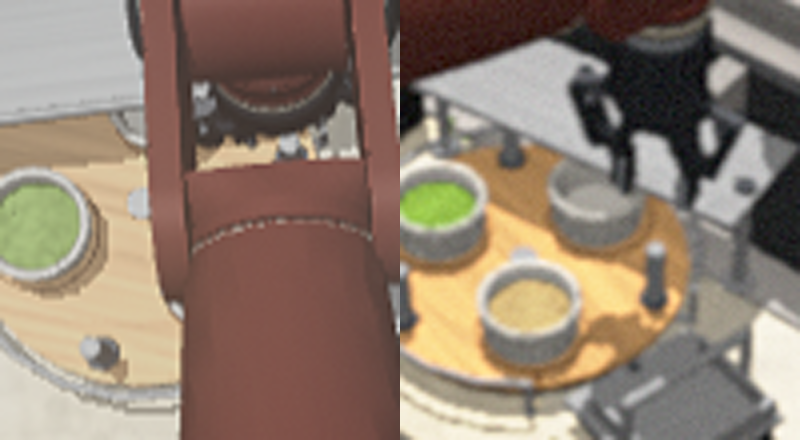

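The scene crop shows the open fingers at about (625,185) and (690,195), straddling the peg top at (655,250), so I can descend.

```bash
python3 -m handwheel '[{"gripper":0.05,"offset":[0,-1,20],"rotation":[0,0,0]},{"gripper":0.05,"offset":[0,-1,40],"rotation":[0,0,0]},{"gripper":0.05,"offset":[0,-1,55],"rotation":[0,0,0]},{"gripper":0.05,"offset":[0,-1,70],"rotation":[0,0,0]},{"gripper":0.05,"offset":[0,-1,78],"rotation":[0,0,0]},{"gripper":0.05,"offset":[0,-1,78],"rotation":[0,0,0]},{"gripper":0.4,"offset":[0,-1,78],"rotation":[0,0,0]},{"gripper":0.6,"offset":[0,-1,78],"rotation":[0,0,0]}]' 20
python3 -m handwheel '[{"gripper":0.7,"offset":[0,0,0],"rotation":[0,0,0]},{"gripper":0.8,"offset":[0,0,0],"rotation":[0,0,0]},{"gripper":1,"offset":[0,0,0],"rotation":[0,0,0]},{"gripper":1,"offset":[0,0,0],"rotation":[0,0,0]},{"gripper":1,"offset":[0,0,0],"rotation":[0,0,0]},{"gripper":1,"offset":[0,0,0],"rotation":[0,0,0]},{"gripper":1,"offset":[0,0,0],"rotation":[0,0,0]},{"gripper":1,"offset":[0,0,0],"rotation":[0,0,0]}]' 20
```

```text
t: 3.2
tool_pos: [0.5686, 0.1165, 0.0623]
tool_rot: [-0.445, 3.108, -0.001]
contact_force: [0.3, 0.3, -0.0]
opening: 0.0173
grip_force: 0.3
t: 4.2
tool_pos: [0.5688, 0.116, 0.0623]
tool_rot: [-0.445, 3.108, -0.002]
contact_force: [1.8, -4.8, 4.0]
opening: 0.0152
grip_force: 21.0
```

```bash
python3 -m handwheel '[{"gripper":1,"offset":[2,0,0],"rotation":[0,0,0.017]},{"gripper":1,"offset":[8,0.3,0],"rotation":[0,0,0.07]},{"gripper":1,"offset":[17,1.3,0],"rotation":[0,0,0.148]},{"gripper":1,"offset":[25.9,2.9,0],"rotation":[0,0,0.227]},{"gripper":1,"offset":[34.6,5.3,0],"rotation":[0,0,0.305]},{"gripper":1,"offset":[43.1,8.4,0],"rotation":[0,0,0.384]},{"gripper":1,"offset":[50.4,11.6,0],"rotation":[0,0,0.454]},{"gripper":1,"offset":[54,13.5,0],"rotation":[0,0,0.489]}]' 20
python3 -c "
from c import *
o=ctrl.get_obs();v=o['tool_pos'][:2]-A;print(np.hypot(*v),np.degrees(np.arctan2(v[1],v[0])));a=np.radians(-129.5);go(A[0]+.1147*np.cos(a),A[1]+.1147*np.sin(a),.0623,50.5)"
```

```text
t: 5.2
tool_pos: [0.5123, 0.1135, 0.0623]
tool_rot: [0.323, 3.124, -0.003]
contact_force: [-0.8, -7.0, 6.1]
opening: 0.015
grip_force: 21.3
0.1150150237973843 -101.97503668761622
yaw0 78.2 p0 [0.5123 0.1135 0.0623] F [-0.8272 -7.0136  6.0557] t 5.2 open 0.015030954858391867
off [52.9666 13.4571 -0.1218] rot [-0.0017  0.0016  0.4834]
```

```bash
python3 -m handwheel '[{"gripper":1,"offset":[2,0,0],"rotation":[0,0,0.017]},{"gripper":1,"offset":[8,0.3,0],"rotation":[0,0,0.07]},{"gripper":1,"offset":[17,1.3,0],"rotation":[0,0,0.148]},{"gripper":1,"offset":[25.9,2.9,0],"rotation":[0,0,0.227]},{"gripper":1,"offset":[34.6,5.3,0],"rotation":[0,0,0.305]},{"gripper":1,"offset":[43.1,8.4,0],"rotation":[0,0,0.384]},{"gripper":1,"offset":[50.4,11.6,0],"rotation":[0,0,0.454]},{"gripper":1,"offset":[54,13.5,0],"rotation":[0,0,0.489]}]' 20
python3 -c "
from c import *
o=ctrl.get_obs();v=o['tool_pos'][:2]-A;print(np.hypot(*v),np.degrees(np.arctan2(v[1],v[0])));a=np.radians(-157.5);go(A[0]+.1147*np.cos(a),A[1]+.1147*np.sin(a),.0623,22.5)"
```

```text
t: 6.2
tool_pos: [0.4615, 0.1381, 0.0623]
tool_rot: [-1.07, -2.953, 0.003]
contact_force: [-3.9, -6.1, 7.8]
opening: 0.015
grip_force: 21.5
0.11532124147343326 -130.359943150488
yaw0 50.2 p0 [0.4615 0.1381 0.0623] F [-3.8876 -6.1382  7.8224] t 6.2 open 0.015032305476733553
off [52.1951 13.7431 -0.0841] rot [-0.0022  0.0006  0.4831]
```

```bash
python3 -m handwheel '[{"gripper":1,"offset":[2,0,0],"rotation":[0,0,0.017]},{"gripper":1,"offset":[8,0.3,0],"rotation":[0,0,0.07]},{"gripper":1,"offset":[17,1.3,0],"rotation":[0,0,0.148]},{"gripper":1,"offset":[25.9,2.9,0],"rotation":[0,0,0.227]},{"gripper":1,"offset":[34.6,5.3,0],"rotation":[0,0,0.305]},{"gripper":1,"offset":[43.1,8.4,0],"rotation":[0,0,0.384]},{"gripper":1,"offset":[50.4,11.6,0],"rotation":[0,0,0.454]},{"gripper":1,"offset":[54,13.5,0],"rotation":[0,0,0.489]}]' 20
python3 -m handwheel '[{"gripper":1,"offset":[2,0.1,0],"rotation":[0,0,0.017]},{"gripper":1,"offset":[5,0.1,0],"rotation":[0,0,0.044]},{"gripper":1,"offset":[8,0.3,0],"rotation":[0,0,0.07]},{"gripper":1,"offset":[9,0.3,0],"rotation":[0,0,0.079]},{"gripper":1,"offset":[9,0.3,0],"rotation":[0,0,0.079]},{"gripper":1,"offset":[9,0.3,0],"rotation":[0,0,0.079]},{"gripper":1,"offset":[9,0.3,0],"rotation":[0,0,0.079]},{"gripper":1,"offset":[9,0.3,0],"rotation":[0,0,0.079]}]' 20
python3 - <<'E'
from c import *
o=ctrl.get_obs();v=o['tool_pos'][:2]-A;print(np.hypot(*v),np.degrees(np.arctan2(v[1],v[0])),o['contact_force'])
import pickle
a=shot('top','a2.png');b=shot('scene','b2.png');pickle.dump((a,b),open('p2.pkl','wb'))
x=cv2.resize(a['image'][140:260,180:340],None,fx=4,fy=4,interpolation=2)[:, 240:];y=cv2.resize(b['image'][140:260,210:320],None,fx=4,fy=4,interpolation=2)
cv2.imwrite('pics/ab2.png',np.hstack([x,y])[:,:,::-1])
E
```

```text
t: 7.2
tool_pos: [0.4286, 0.184, 0.0622]
tool_rot: [-1.753, -2.606, 0.001]
contact_force: [-3.0, -4.1, 8.0]
opening: 0.0153
grip_force: 21.5
t: 8.2
tool_pos: [0.4257, 0.1925, 0.0623]
tool_rot: [-1.853, -2.535, 0.0]
contact_force: [-3.1, -1.1, 8.7]
opening: 0.0154
grip_force: 21.5
0.11551258984020632 -163.13675265197193 [-3.0732 -1.1401  8.7242]
```

View pics/ab2.png

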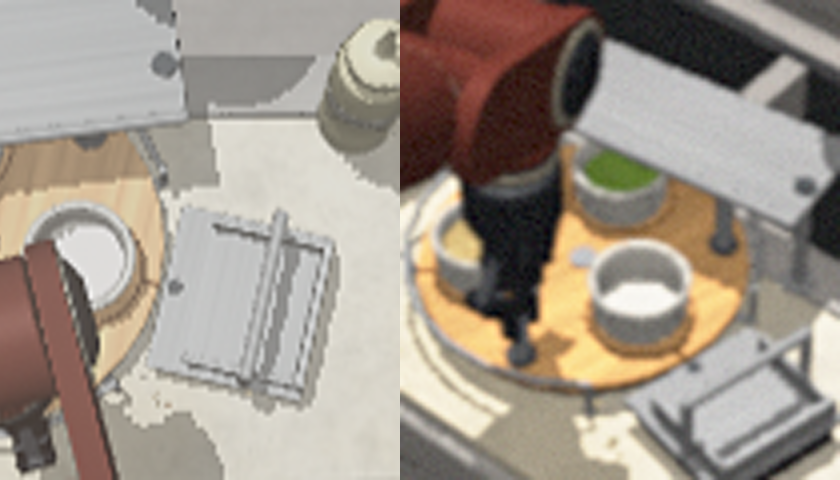

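The empty ramekin now stands before the gate: its rim centre is at about (81,257) in the left panel and (641,285) in the right one. The diamond is at (176,287) and (693,367). I'll compute the alignment.

Run:
```python
from c import *
import pickle
a,b=pickle.load(open('p2.pkl','rb'))
T=lambda x,y,z:px2w(a,180+(x+240.5)/4-.5,140+(y+.5)/4-.5,z)[:2]
S=lambda x,y,z:px2w(b,210+(x-399.5)/4-.5,140+(y+.5)/4-.5,z)[:2]
def P(n,p):
    v=p-A; print(n,p,np.hypot(*v),np.degrees(np.arctan2(v[1],v[0])))
P('ram',T(81,257,.072));P('ram',S(641,285,.072))
P('dia',T(176,287,.029));P('dia',S(693,367,.029))
P('barT',(T(281,213,.092)+T(247,388,.092))/2)
c=[T(332,240,.053),T(301,400,.053)]  # stop wall outer corners
P('stopouter mid',(c[0]+c[1])/2); v=c[0]-c[1];print(np.degrees(np.arctan2(v[1],v[0])),np.hypot(*v))
c=[T(192,205,.029),T(150,370,.029)]
v=c[0]-c[1];print('ledge inner edge',np.degrees(np.arctan2(v[1],v[0])),np.hypot(*v));P('mid',(c[0]+c[1])/2)
```

```text
ram [0.5167 0.1506] 0.0778467193378479 -104.51369928579341
ram [0.5148 0.1458] 0.082998116310425 -104.92167609644424
dia [0.5008 0.0832] 0.14708153059298 -103.9362327144355
dia [0.504  0.0849] 0.14471349267400432 -102.84530215594846
barT [0.4819 0.0222] 0.21091138433669687 -104.91694556712237
stopouter mid [ 0.4727 -0.0175] 0.25169505505136475 -104.61829220734525
-12.25741188184247 0.118296086352178
ledge inner edge -14.702565528678743 0.12673292313316672
mid [0.501  0.0868] 0.14359217757890907 -104.20923512492358
```

```bash
python3 -m handwheel '[{"gripper":0.5,"offset":[0,0,0],"rotation":[0,0,0]},{"gripper":0.2,"offset":[0,0,0],"rotation":[0,0,0]},{"gripper":0.05,"offset":[0,0,0],"rotation":[0,0,0]},{"gripper":0.05,"offset":[0,0,0],"rotation":[0,0,0]},{"gripper":0.05,"offset":[0,0,-15],"rotation":[0,0,0]},{"gripper":0.05,"offset":[0,0,-40],"rotation":[0,0,0]},{"gripper":0.05,"offset":[0,0,-65],"rotation":[0,0,0]},{"gripper":0.05,"offset":[0,0,-70],"rotation":[0,0,0]}]' 20
python3 - <<'E'
from c import *
a=np.radians(-103.6)
go(A[0]+.015*np.cos(a),A[1]+.015*np.sin(a),.13,-13.6)
E
```

```text
t: 9.3
tool_pos: [0.4278, 0.1924, 0.1344]
tool_rot: [1.851, 2.534, 0.007]
contact_force: [-0.4, -0.3, 0.0]
opening: 0.0407
grip_force: 0.0
yaw0 17.7 p0 [0.4278 0.1924 0.1344] F [-0.3755 -0.2781  0.0405] t 9.3 open 0.04069321899587932
off [-13.8246 105.6907   5.0044] rot [ 0.0053 -0.0013  0.5464]
```

```bash
python3 -m handwheel '[{"gripper":0.05,"offset":[-2,18,0],"rotation":[0,0,0.1]},{"gripper":0.05,"offset":[-5,40,0],"rotation":[0,0,0.2]},{"gripper":0.05,"offset":[-8,65,0],"rotation":[0,0,0.3]},{"gripper":0.05,"offset":[-12,88,0],"rotation":[0,0,0.4]},{"gripper":0.05,"offset":[-14,103,0],"rotation":[0,0,0.5]},{"gripper":0.05,"offset":[-14,106,2],"rotation":[0,0,0.546]},{"gripper":0.05,"offset":[-14,106,5],"rotation":[0,0,0.546]},{"gripper":0.05,"offset":[-14,106,5],"rotation":[0,0,0.546]}]' 20
python3 - <<'E'
from c import *
a=np.radians(-103.6)
go(A[0]+.015*np.cos(a),A[1]+.015*np.sin(a),.05,-13.6)
E
```

```text
t: 10.3
tool_pos: [0.5306, 0.2107, 0.1254]
tool_rot: [-2.467, -1.944, 0.002]
contact_force: [-0.4, 0.1, 0.1]
opening: 0.0403
grip_force: 0.0
yaw0 -13.5 p0 [0.5306 0.2107 0.1254] F [-0.3564  0.0743  0.0716] t 10.3 open 0.04026838702220776
off [ 1.2496  2.0045 75.42  ] rot [-0.0015  0.0007  0.001 ]
```

```bash
python3 -m handwheel '[{"gripper":0.05,"offset":[1,2,15],"rotation":[0,0,0]},{"gripper":0.05,"offset":[1,2,35],"rotation":[0,0,0]},{"gripper":0.05,"offset":[1,2,52],"rotation":[0,0,0]},{"gripper":0.05,"offset":[1,2,65],"rotation":[0,0,0]},{"gripper":0.05,"offset":[1,2,73],"rotation":[0,0,0]},{"gripper":0.05,"offset":[1,2,75],"rotation":[0,0,0]},{"gripper":0.05,"offset":[1,2,75],"rotation":[0,0,0]},{"gripper":0.05,"offset":[1,2,75],"rotation":[0,0,0]}]' 20
python3 - <<'E'
from c import *
a=np.radians(-103.6)
go(A[0]+.015*np.cos(a),A[1]+.015*np.sin(a),.05,-13.6)
E
```

```text
t: 11.3
tool_pos: [0.5341, 0.2115, 0.0521]
tool_rot: [2.468, 1.943, 0.002]
contact_force: [0.2, 0.7, 0.2]
opening: 0.0404
grip_force: 0.0
yaw0 -13.6 p0 [0.5341 0.2115 0.0521] F [0.1955 0.7079 0.2011] t 11.3 open 0.0404233577619068
off [-0.4353 -1.3243  2.0914] rot [ 0.0013 -0.0007  0.0004]
```

```bash
python3 -m handwheel '[{"gripper":0.05,"offset":[-4,-1,0],"rotation":[0,0,0]},{"gripper":0.05,"offset":[-9,-1,0],"rotation":[0,0,0]},{"gripper":0.05,"offset":[-14,-1,0],"rotation":[0,0,0]},{"gripper":0.05,"offset":[-19,-1,0],"rotation":[0,0,0]},{"gripper":0.05,"offset":[-24,-1,0],"rotation":[0,0,0]},{"gripper":0.05,"offset":[-30,-1,0],"rotation":[0,0,0]},{"gripper":0.05,"offset":[-36,-1,0],"rotation":[0,0,0]},{"gripper":0.05,"offset":[-42,-1,0],"rotation":[0,0,0]}]' 20
python3 -m handwheel '[{"gripper":0.05,"offset":[-6,0,0],"rotation":[0,0,0]},{"gripper":0.05,"offset":[-12,0,0],"rotation":[0,0,0]},{"gripper":0.05,"offset":[-18,0,0],"rotation":[0,0,0]},{"gripper":0.05,"offset":[-24,0,0],"rotation":[0,0,0]},{"gripper":0.05,"offset":[-30,0,0],"rotation":[0,0,0]},{"gripper":0.05,"offset":[-35,0,0],"rotation":[0,0,0]},{"gripper":0.05,"offset":[-40,0,0],"rotation":[0,0,0]},{"gripper":0.05,"offset":[-42,0,0],"rotation":[0,0,0]}]' 20
python3 - <<'E'
from c import *
a=np.radians(-103.6)
go(A[0]+.16*np.cos(a),A[1]+.16*np.sin(a),.05,-13.6)
x=shot('top','a3.png');y=shot('scene','b3.png')
x=cv2.resize(x['image'][150:250,220:330],None,fx=3.6,fy=3.6,interpolation=2);y=cv2.resize(y['image'][160:260,220:330],None,fx=3.6,fy=3.6,interpolation=2)
cv2.imwrite('pics/ab3.png',np.hstack([x,y])[:,:,::-1])
E
```

```text
t: 12.3
tool_pos: [0.5226, 0.1704, 0.0514]
tool_rot: [2.469, 1.943, 0.0]
contact_force: [1.2, 1.0, 0.4]
opening: 0.0408
grip_force: 0.6
t: 13.3
tool_pos: [0.5124, 0.1296, 0.051]
tool_rot: [-2.469, -1.943, 0.001]
contact_force: [0.0, 1.6, -0.4]
opening: 0.0407
grip_force: 0.7
yaw0 -13.6 p0 [0.5124 0.1296 0.051 ] F [ 0.0411  1.6129 -0.3561] t 13.3 open 0.04071458604077887
off [-60.6889   0.4113   1.0446] rot [-0.0005  0.0003  0.0001]
```

View pics/ab3.png

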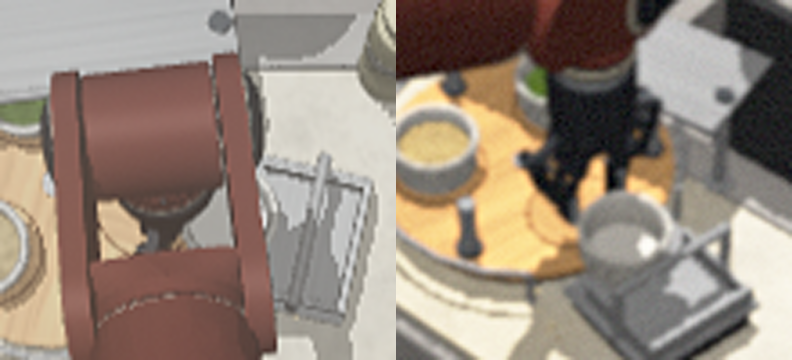

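The ramekin is upright and entering the landing, with its rim at about (627,225) in the right panel and the fingers behind it. I'll keep pushing.

```bash
python3 -m handwheel '[{"gripper":0.05,"offset":[-5,0,0],"rotation":[0,0,0]},{"gripper":0.05,"offset":[-11,0,0],"rotation":[0,0,0]},{"gripper":0.05,"offset":[-17,0,0],"rotation":[0,0,0]},{"gripper":0.05,"offset":[-23,0,0],"rotation":[0,0,0]},{"gripper":0.05,"offset":[-29,0,0],"rotation":[0,0,0]},{"gripper":0.05,"offset":[-35,0,0],"rotation":[0,0,0]},{"gripper":0.05,"offset":[-41,0,0],"rotation":[0,0,0]},{"gripper":0.05,"offset":[-46,0,0],"rotation":[0,0,0]}]' 20
python3 -m handwheel '[{"gripper":0.05,"offset":[-1,0,0],"rotation":[0,0,0]},{"gripper":0.05,"offset":[-2,0,0],"rotation":[0,0,0]},{"gripper":0.05,"offset":[-3,0,0],"rotation":[0,0,0]},{"gripper":0.05,"offset":[-4,0,0],"rotation":[0,0,0]},{"gripper":0.05,"offset":[-5,0,0],"rotation":[0,0,0]},{"gripper":0.05,"offset":[-6,0,0],"rotation":[0,0,0]},{"gripper":0.05,"offset":[-7,0,0],"rotation":[0,0,0]},{"gripper":0.05,"offset":[-8,0,0],"rotation":[0,0,0]}]' 20
python3 - <<'E'
from c import *
a=np.radians(-103.6)
go(A[0]+.16*np.cos(a),A[1]+.16*np.sin(a),.05,-13.6)
E
```

```text
t: 14.4
tool_pos: [0.5019, 0.0848, 0.0513]
tool_rot: [-2.469, -1.943, 0.0]
contact_force: [0.4, 1.1, -1.1]
opening: 0.0405
grip_force: 0.5
t: 15.4
tool_pos: [0.5001, 0.0774, 0.0513]
tool_rot: [-2.468, -1.943, -0.0]
contact_force: [-0.1, 0.6, -0.6]
opening: 0.0402
grip_force: 0.6
yaw0 -13.6 p0 [0.5001 0.0774 0.0513] F [-0.1389  0.6394 -0.5749] t 15.4 open 0.040197721705197816
off [-7.0657  0.166   1.3154] rot [ 0.     -0.      0.0004]
```

```bash
python3 -m handwheel '[{"gripper":0.05,"offset":[-0.7,0,0],"rotation":[0,0,0]},{"gripper":0.05,"offset":[-1.4,0,0],"rotation":[0,0,0]},{"gripper":0.05,"offset":[-2.1,0,0],"rotation":[0,0,0]},{"gripper":0.05,"offset":[-2.8,0,0],"rotation":[0,0,0]},{"gripper":0.05,"offset":[-3.5,0,0],"rotation":[0,0,0]},{"gripper":0.05,"offset":[-4,0,0],"rotation":[0,0,0]},{"gripper":0.05,"offset":[-4.5,0,0],"rotation":[0,0,0]},{"gripper":0.05,"offset":[-4.5,0,0],"rotation":[0,0,0]}]' 20
python3 - <<'E'
from c import *
import pickle
x=shot('top','a4.png');y=shot('scene','b4.png');pickle.dump((x,y),open('p4.pkl','wb'))
x=cv2.resize(x['image'][170:245,260:335],None,fx=5,fy=5,interpolation=2);y=cv2.resize(y['image'][180:270,240:330],None,fx=375/90,fy=375/90,interpolation=2)
cv2.imwrite('pics/ab4.png',np.hstack([x,y])[:,:,::-1])
E
```

```text
t: 16.4
tool_pos: [0.499, 0.073, 0.0513]
tool_rot: [2.469, 1.943, -0.0]
contact_force: [1.3, 0.7, -1.2]
opening: 0.0407
grip_force: 0.5
```

View pics/ab4.png

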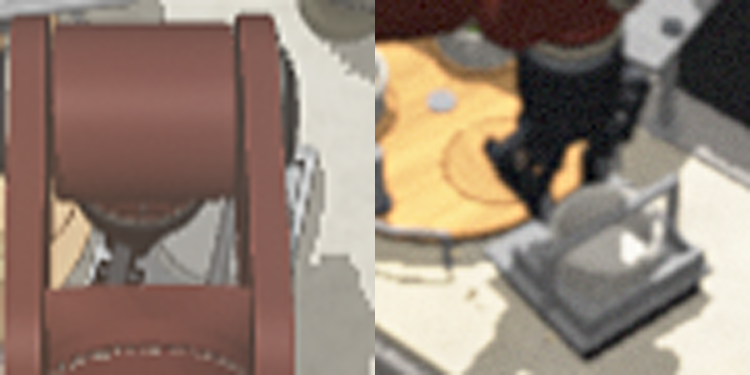

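The ramekin is under the bar, with its rim at about (600,228) in the right panel and a little short of the stop. I'll continue gently until the force rises.

```bash
python3 -m handwheel '[{"gripper":0.05,"offset":[-0.6,0,0],"rotation":[0,0,0]},{"gripper":0.05,"offset":[-1.2,0,0],"rotation":[0,0,0]},{"gripper":0.05,"offset":[-1.8,0,0],"rotation":[0,0,0]},{"gripper":0.05,"offset":[-2.4,0,0],"rotation":[0,0,0]},{"gripper":0.05,"offset":[-3,0,0],"rotation":[0,0,0]},{"gripper":0.05,"offset":[-3.5,0,0],"rotation":[0,0,0]},{"gripper":0.05,"offset":[-4,0,0],"rotation":[0,0,0]},{"gripper":0.05,"offset":[-4,0,0],"rotation":[0,0,0]}]' 20
```

```text
t: 17.5
tool_pos: [0.4981, 0.0692, 0.0513]
tool_rot: [2.468, 1.943, -0.0]
contact_force: [-0.4, 1.1, 0.0]
opening: 0.0406
grip_force: 0.5
```

```bash
python3 -m handwheel '[{"gripper":0.05,"offset":[-0.3,0,0],"rotation":[0,0,0]},{"gripper":0.05,"offset":[-0.6,0,0],"rotation":[0,0,0]},{"gripper":0.05,"offset":[-0.9,0,0],"rotation":[0,0,0]},{"gripper":0.05,"offset":[-1.2,0,0],"rotation":[0,0,0]},{"gripper":0.05,"offset":[-1.5,0,0],"rotation":[0,0,0]},{"gripper":0.05,"offset":[-1.8,0,0],"rotation":[0,0,0]},{"gripper":0.05,"offset":[-2,0,0],"rotation":[0,0,0]},{"gripper":0.05,"offset":[-2,0,0],"rotation":[0,0,0]}]' 20
```

```text
t: 18.5
tool_pos: [0.4979, 0.0676, 0.0515]
tool_rot: [-2.468, -1.943, -0.002]
contact_force: [1.4, 4.9, 0.4]
opening: 0.0401
grip_force: 2.3
```

```bash
python3 -m handwheel '[{"gripper":0.05,"offset":[-0.2,0,0],"rotation":[0,0,0]},{"gripper":0.05,"offset":[-0.4,0,0],"rotation":[0,0,0]},{"gripper":0.05,"offset":[-0.5,0,0],"rotation":[0,0,0]},{"gripper":0.05,"offset":[-0.5,0,0],"rotation":[0,0,0]},{"gripper":0.05,"offset":[-0.5,0,0],"rotation":[0,0,0]},{"gripper":0.05,"offset":[-0.5,0,0],"rotation":[0,0,0]},{"gripper":0.05,"offset":[-0.5,0,0],"rotation":[0,0,0]},{"gripper":0.05,"offset":[-0.5,0,0],"rotation":[0,0,0]}]' 20
```

```text
t: 19.5
tool_pos: [0.4979, 0.0674, 0.0517]
tool_rot: [-2.468, -1.943, -0.003]
contact_force: [1.0, 6.9, 1.1]
opening: 0.0403
grip_force: 2.9
```

Firm contact with the stop. I'll back off, rise and look.

```bash
python3 -m handwheel '[{"gripper":0.05,"offset":[2,0,0],"rotation":[0,0,0]},{"gripper":0.05,"offset":[7,0,0],"rotation":[0,0,0]},{"gripper":0.05,"offset":[15,0,0],"rotation":[0,0,0]},{"gripper":0.05,"offset":[25,0,0],"rotation":[0,0,0]},{"gripper":0.05,"offset":[30,0,-10],"rotation":[0,0,0]},{"gripper":0.05,"offset":[30,0,-40],"rotation":[0,0,0]},{"gripper":0.05,"offset":[30,0,-80],"rotation":[0,0,0]},{"gripper":0.05,"offset":[30,0,-120],"rotation":[0,0,0]}]' 20
python3 -m handwheel '[{"gripper":0.05,"offset":[20,40,-10],"rotation":[0,0,0]},{"gripper":0.05,"offset":[40,-90,-10],"rotation":[0,0,0]},{"gripper":0.05,"offset":[60,-140,-10],"rotation":[0,0,0]},{"gripper":0.05,"offset":[100,-180,-10],"rotation":[0,0,0]},{"gripper":0.05,"offset":[160,-200,-10],"rotation":[0,0,0]},{"gripper":0.05,"offset":[220,-200,-10],"rotation":[0,0,0]},{"gripper":0.05,"offset":[260,-200,-10],"rotation":[0,0,0]},{"gripper":0.05,"offset":[260,-200,-10],"rotation":[0,0,0]}]' 20
python3 - <<'E'
from c import *
import pickle
x=shot('top','a5.png');y=shot('scene','b5.png');pickle.dump((x,y),open('p5.pkl','wb'))
x=cv2.resize(x['image'][150:250,180:330],None,fx=2.7,fy=4,interpolation=2);y=cv2.resize(y['image'][160:260,220:320],None,fx=3.9,fy=4,interpolation=2)
cv2.imwrite('pics/ab5.png',np.hstack([x,y])[:,:,::-1])
E
```

```text
t: 20.5
tool_pos: [0.5045, 0.0962, 0.1731]
tool_rot: [2.468, 1.943, 0.0]
contact_force: [0.1, -0.6, -0.9]
opening: 0.0403
grip_force: 0.0
t: 21.5
tool_pos: [0.3707, 0.3988, 0.1818]
tool_rot: [-2.465, -1.948, -0.0]
contact_force: [0.3, 0.2, 1.0]
opening: 0.0406
grip_force: 0.0
```

View pics/ab5.png

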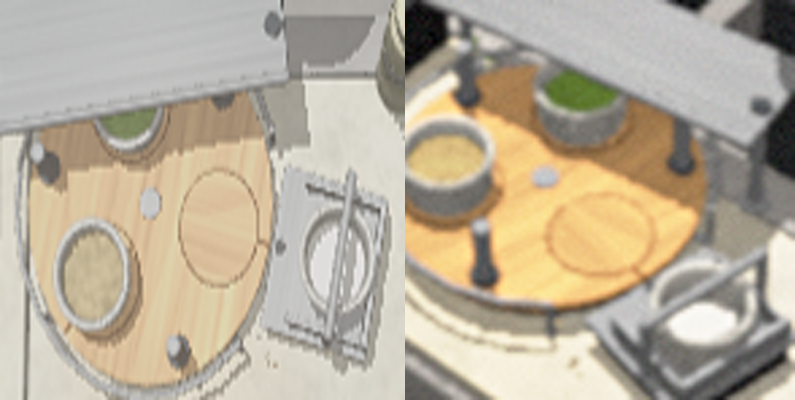

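The bay ring is empty at (219,228), and its tick at (262,243) points at the diamond (280,247). The ramekin stands under the bar with its rim centre at about (337,262), and both full ones are upright in their bays. One numeric check before handing in.

Run:
```python
from c import *
import pickle
a,b=pickle.load(open('p5.pkl','rb'))
T=lambda x,y,z:px2w(a,180+(x+.5)/2.7-.5,150+(y+.5)/4-.5,z)[:2]
S=lambda x,y,z:px2w(b,220+(x-389.5-15)/3.9-.5,160+(y+.5)/4-.5,z)[:2]
for n,p in [('bay',T(219,228,.03)),('bayS',S(600,234,.03)),('ram',T(337.5,262,.072)),('dia',T(280,247,.029)),('stopin L',T(378,210,.053)),('stopin R',T(360,345,.053))]:
    v=p-A;print(n,p,np.hypot(*v),np.degrees(np.arctan2(v[1],v[0])))
```

```text
bay [0.5155 0.1505] 0.07830007128251346 -105.33149175608325
bayS [0.52   0.1515] 0.0762949075329265 -102.29662008525383
ram [0.4831 0.0238] 0.2090375490628379 -104.71999040787175
dia [0.5008 0.0839] 0.14640447868861212 -103.9990859188887
stopin L [ 0.5232 -0.0214] 0.24773727718219704 -93.00441359485026
stopin R [0.4256 0.0001] 0.2515303788094647 -116.07545843744379
```

The ramekin is about 0.207 m from the axis, against the stop, and the bay is lined up. Handing in.

```bash
python3 -c "
from station import ctrl
print(ctrl.finish_job())"
```

```text
the job is handed in; nothing more can be done
None
```

I've handed the job in, but it gave no verdict: by the last pictures the empty ramekin stands against the stop, its bay is lined up with the gate, and both full ramekins are upright in their bays.

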